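# Seat the grating disc on its locating pin

## Robot

A 6-joint arm with a two-finger parallel gripper is mounted at the origin on a cart in front of the work surface, level with it; the furniture and walls round the work are solid. World frame = base frame: x ahead of the robot, y to its left, z up, the work surface at z = 0. Lengths are in m, angles in rad, forces in N, time in s.
With the tool pointing down it reaches from about 0.375 to 0.9 m from the base axis. Payload 3.1 kg.
Tool frame: the origin (TCP) lies at the very end of the fingers, on their centre line; the grasp point (between the pads) lies arm.tcp_to_grasp behind it (arm.tcp_to_grasp is the distance from the TCP to the grasp point, in m); z points along the fingers, y is the direction in which the jaws open and shut (so a half turn about z gives the same grasp; the last joint's range is limited). The gripper opens to 85 mm and grips with 20 to 120 N. Pads are 22 mm wide; open, the fingers measure 114 mm over their backs; the gripper's body (76 mm by 85 mm) begins 54 mm behind the grasp point. The pads swing forward as they close: fully open they stand 13 mm farther back than shut.
Start: joints at [-1.431, 0.527, 1.433, -0, 1.181, -0.178], TCP at [0.196, -0.593, 0.231] pointing down, gripper open.
Joint ranges: [-3.08, 3.08], [-0.75, 2.2], [0.22, 2.44], [-1.43, 4.57], [0, 2.65], [-2.85, 2.85]. Speed limits (rad/s): [2.79, 2.79, 3.14, 3.14, 3.14, 3.14].

## Interface

Orientations are given as a rotation vector (axis times angle).
In Python, from workcell import arm, snapshot, camera_model, finder gives the robot as it stands.
- The arm moves only by the shell command python3 -m handwheel 'ROWS' [FORCE]. ROWS is JSON, a list of rows, each a list of 3 entries, a list of its own where there are three numbers: the shift along the tool's x, y, z in mm, then the turn, a rotation vector about the tool's x, y, z in degrees, then the opening, from -1 (shut) to 1 (fully open). In form: [[[dx, dy, dz], [ax, ay, az], jaw], ...]. A call has 1 to 10 rows; each row is the pose to reach, as a shift and turn from the pose commanded when the call began, along the tool's axes at that moment; what a row does not reach only later rows make up. A row lasts 1/8 s, in which the tool goes at most 62.5 mm and 10.7 degrees, less where a joint would pass 70% of its speed; a pose out of reach is approached as far as the arm can. A call with a gripper value outside its range is refused whole. The fingers move at their own pace and stop on an object; FORCE is the grip in N (left out, the last holds). Time passes only in rows, so rows that repeat a pose let the fingers close. It gives the time, the measured TCP pose, the force and the opening at its end, in the units of the state.
- arm.state(): the state, without advancing time (a new reading comes with each control period).
- snapshot(name): name is "side" or "top" or "wrist"; returns (picture, depth): 400x640x3 uint8, blue, green, red; 400x640 float32, m along the optical axis (not along the pixel's ray), 0 where there is no reading.
- camera_model(name): a dict with "fx", "fy", "cx", "cy" (pixels), "k1" (the pictures are not rectified: a ray, as slopes to the right and down, at radius r is drawn at 1 + k1 r^2 times it, then the intrinsics apply), "R" (3x3) and "t" (3): a world point X has camera coordinates R X + t. Camera axes: x right, y down, z forward; pixel columns grow to the right and rows downward; lengths in m; the calibration is good to about 2 mm. A picture is of the moment at which its call begins: read the wrist's pose just before it. camera_model takes no time and is no camera call; for the wrist camera it gives the pose at the moment of the call.
- arm.sign_off(): hands the job in, once; it reports no verdict.
Trained networks look in the newest picture that a camera, given by its name, has taken for a name from the list of things; names that differ only in an ending like _2 or _b are one class to them, and where a whole thing is asked for, a point or a joint stands for the part that bears it (a point fixed in the world has none). Each returns a list of dicts, best first, with "p" (0 to 1); they miss things now and then, are a little off and sometimes report something else, mostly with a low value. They report only what shows in the picture. A call takes as long as a camera call.
- finder.regions_of(camera, target): "region" (400x640 bool, what is visible of it) and "box" ([left, top, right, bottom] in pixels, round what is visible of it).
- finder.place_of(camera, target): "at" ([column, row] in pixels: a listed point, or the origin of a listed thing).
The state is a dict: "t": time; "joints": joint angles; "qd": joint speeds; "joint_efforts": joint torques, N m; "position": TCP position; "tool_rot": TCP orientation; "ft_force": force on the tool from outside, world axes, zero at the start; "torque": the same for the moment, N m; "finger_gap": opening from 0.0 (shut) to 1.0 (fully open).
Only numpy, scipy, OpenCV 4.12 (cv2) and the standard library are available. Lean on these libraries where they do the work, as an engineer would, in place of code of your own. Each camera call takes 0.05 s, during which the arm holds its last target. There are 200 camera calls.

## Task

The food processor's grating disc stands proud on its spindle because the notch in its rim has missed the locating pin on the base. With a fingertip in the disc's finger cup, push the disc round until the notch is over the pin, then press it down fully home and take the hand away. Do not lift the disc off its place, and leave the other things on the worktop undisturbed.

Things in the scene. Friction and masses are not known exactly. Their poses are not given: they have to be found in the camera images.
- drive_base: the fixed drive base of a bench-top food processor: white, 200 x 200 mm with rounded corners, top deck 62 mm above the worktop, switch panel on its -x side; it cannot move. Origin on the worktop under the spindle; its -x axis points from the spindle to the locating pin
- spindle_axis (a point): point on the vertical axis of the spindle, about which the disc turns, at the height of the disc's underside while the disc stands proud (78.5 mm above the worktop). z up
- pin (a point): top of the steel locating pin: a round bar 9 mm thick lying level and radially over the base's deck, from 70 to 99 mm from the spindle axis, so its outer end shows beyond the disc's rim (radius 85 mm). The point is 78 mm from the axis, 77.5 mm above the worktop, 1 mm below the underside of the proud disc
- notch (a point): middle of the one notch in the rim of the metal grating disc (170 mm across, 6 mm thick): a straight-sided radial slot, 16 mm wide, open at the rim and 19 mm deep. The point lies 78 mm from the spindle axis, level with the disc's top face; the finger cup is diametrically opposite
- finger_cup (a point): floor centre of the finger cup: a grey open ring on the disc, 48 mm inside, 54 mm outside, walls 14 mm high, centre 44 mm from the spindle axis, opposite the notch. Its floor is the disc's top, 84.5 mm above the worktop while proud, 74.5 mm when home. Closed fingertips fit in with play, to lead the disc round either way and press it. A hub 30 mm across, 20 mm high stands in the disc's middle
- disc_turn (a joint): angle of the disc against the base, rad, positive counter-clockwise from above; turns either way against light friction (about 2 N at the finger cup), stays where left. The notch is over the pin at 0 (and 2 pi, -2 pi); the slot passes the pin within about 0.04 rad of that. Starts between 0.8 and 5.48, so the shorter way may be either
- disc_seat (a joint): how far the disc has gone down on its snug spindle, m: 0 at the start (standing proud), 0.010 fully home on its stop; negative when raised. It moves against about 9 N of friction and stays where it is left; unless the notch stands over the pin, the pin stops it about 1 mm down (giving a few mm more, springily, under hard pressing)
- dessert_cup_a: bystander: filled paper dessert cup, 59 mm wide, 45 mm high, loose beside the machine; origin at the centre of its underside
- dessert_cup_b: bystander: another filled paper dessert cup, 59 mm wide, 46 mm high, loose on the other side of the machine; origin at the centre of its underside
- tape_roll: bystander: roll of masking tape lying flat, 82 mm across, 24 mm high, loose beside the machine; origin at the centre of its underside
- flour_shaker: bystander: steel flour shaker, 69 mm wide, 106 mm high, standing loose behind and to the left; origin at the centre of its underside
- ring_cutter_0: bystander: steel ring cutter, 71 mm across, 36 mm high, loose in front on the right; origin at the centre of its underside
- ring_cutter_1: bystander: smaller steel ring cutter, 55 mm across, 31 mm high, loose in front on the right; origin at the centre of its underside

How it is judged:
By the outcome, as a careful person would: the job done as asked, in the order asked, and still so for the second after the job is handed in, with the robot touching nothing.
It also fails if it takes over 45 s, if anything falls off the work surface, if the arm or the gripper's body presses on something with over 40 N, if the wrist force passes 120 N, or if a joint passes its speed limit or range.

## Working session

There is one attempt and no reset: what is moved stays moved. The work goes in short steps, Python scripts to look and compute and a shell command to move; the robot and the scene stay as the last step left them, time stands still between calls to the robot, and variables do not carry over. Pictures are saved under pics/ and viewed, about 8 in all and at most 12, crops included, and the job is handed in when it is done.

```bash
mkdir -p pics; cat > h.py <<'E'
import numpy as np, cv2, json
from workcell import arm, snapshot, camera_model, finder
def ray(cam,uv):
    m=camera_model(cam); d=np.array([(uv[0]-m['cx'])/m['fx'],(uv[1]-m['cy'])/m['fy']]); s=d.copy()
    for _ in range(20): s=d/(1+m['k1']*(s@s))
    R=np.array(m['R']);t=np.array(m['t'])
    return -R.T@t, R.T@np.array([s[0],s[1],1.])
def at_z(cam,uv,z):
    o,d=ray(cam,uv); return o+d*(z-o[2])/d[2]
def at_depth(cam,uv,dep):
    o,d=ray(cam,uv); return o+d*dep
E
python3 - <<'E'
from h import *
for c in ['top','side']:
    im,d=snapshot(c); cv2.imwrite(f'pics/{c}0.png',im)
    for n,z in [('spindle_axis',.0785),('pin',.0775),('notch',.0845),('finger_cup',.0845),('drive_base',0),('dessert_cup_a',0),('tape_roll',0),('flour_shaker',0),('ring_cutter_0',0)]:
        for r in finder.place_of(c,n)[:2]:
            u=r['at']; print(c,n,round(r['p'],2),np.round(u),np.round(at_z(c,u,z),3), round(float(d[int(u[1]),int(u[0])]),3))
print(arm.state()['t'],arm.tcp_to_grasp)
E
```

```text
top spindle_axis 0.75 [341. 184.] [0.58  0.01  0.079] 1.356
top spindle_axis 0.54 [433. 253.] [ 0.392 -0.245  0.079] 1.432
top notch 0.72 [371. 190.] [ 0.563 -0.073  0.085] 1.396
top finger_cup 0.89 [330. 181.] [0.586 0.042 0.085] 1.371
top dessert_cup_a 0.64 [401. 190.] [ 0.578 -0.17   0.   ] 1.414
top dessert_cup_a 0.54 [285. 185.] [0.586 0.169 0.   ] 1.415
top tape_roll 0.56 [398. 158.] [ 0.674 -0.162 -0.   ] 1.467
top flour_shaker 0.88 [208. 152.] [0.683 0.403 0.   ] 1.363
top ring_cutter_0 0.68 [433. 251.] [ 0.399 -0.264  0.   ] 1.437
top ring_cutter_0 0.53 [421. 274.] [ 0.334 -0.23   0.   ] 1.428
side spindle_axis 0.84 [342. 208.] [0.585 0.002 0.079] 0.99
side pin 0.56 [313. 214.] [ 0.513 -0.026  0.077] 0.969
side notch 0.67 [338. 223.] [ 0.566 -0.082  0.085] 0.986
side finger_cup 0.86 [344. 201.] [0.592 0.028 0.085] 0.992
side drive_base 0.71 [338. 237.] [ 0.578 -0.002  0.   ] 0.941
side dessert_cup_a 0.81 [344. 273.] [ 0.576 -0.152  0.   ] 0.862
side tape_roll 0.9 [392. 272.] [ 0.681 -0.151  0.   ] 0.87
side flour_shaker 0.89 [359. 179.] [0.683 0.367 0.   ] 1.38
side flour_shaker 0.44 [344. 276.] [ 0.576 -0.162  0.   ] 0.866
side ring_cutter_0 0.73 [218. 302.] [ 0.321 -0.244  0.   ] 0.772
side ring_cutter_0 0.59 [263. 306.] [ 0.409 -0.256  0.   ] 0.763
1.0 0.0187
```

```bash
python3 - <<'E'
import cv2,numpy as np
a=cv2.imread('pics/top0.png')[120:260,250:450]; b=cv2.imread('pics/side0.png')[150:300,220:440]
a=cv2.resize(a,(760,532),interpolation=cv2.INTER_CUBIC); b=cv2.resize(b,(800,545),interpolation=cv2.INTER_CUBIC)
cv2.imwrite('pics/a.png',a);cv2.imwrite('pics/b.png',b)
E
```

```text
(no output)
```

View pics/a.png

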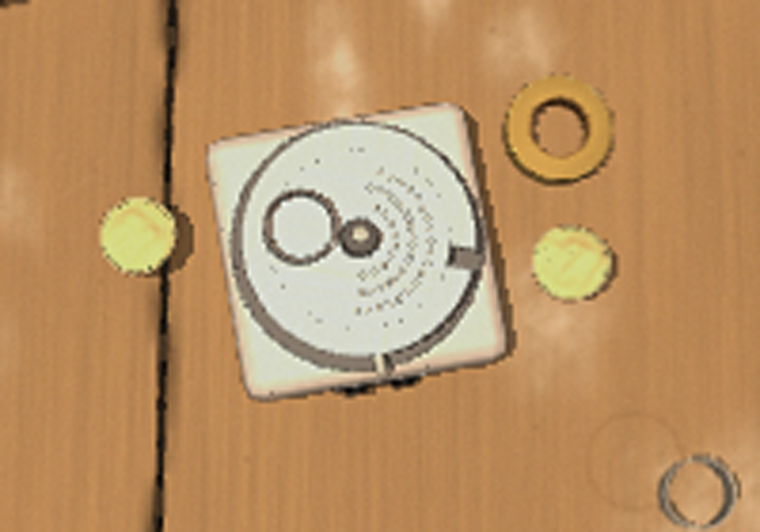

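View pics/b.png

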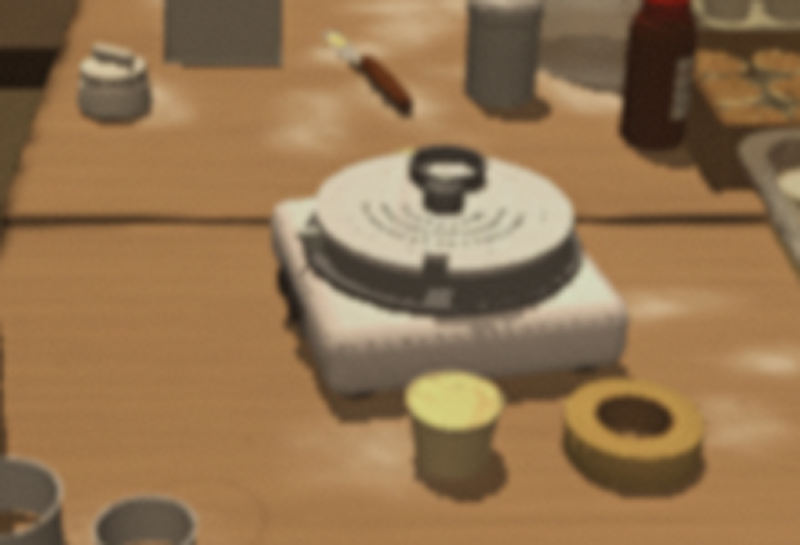

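The top crop shows the cup left of the hub (301,228), the notch on the right (463,258), and the pin at the near rim (382,363). The base is yawed about 10°. The side view agrees. That means turning the disc about 70° clockwise, with the cup going from the left to the far side.

```bash
cat >> h.py <<'E'
from scipy.spatial.transform import Rotation as Ro
def tool(dw):  # world shift m -> tool mm
    s=arm.state(); return np.round(Ro.from_rotvec(s['tool_rot']).inv().apply(np.array(dw))*1000,1)
E
python3 - <<'E'
from h import *
for n,c,u,z in [('hub','top',(344.7,182.1),.1045),('cuprim','top',(329.2,180),.0985),('notch','top',(371.8,187.9),.0845),('pinout','top',(350.5,215.5),.0775),
 ('hub','side',(342.4,202.2),.1045),('cuprim','side',(343.5,196),.0985),('notch','side',(340,224),.0845)]:
    print(n,c,np.round(at_z(c,u,z),4))
s=arm.state();print(s['position'],Ro.from_rotvec(s['tool_rot']).as_matrix().round(3).tolist(),s['finger_gap'])
print(tool(np.array([.586,.040,.22])-s['position']))
m=camera_model('wrist');print(np.round(m['R'],2).tolist(), (-np.array(m['R']).T@m['t']).round(3))
E
```

```text
hub top [0.5807 0.0007 0.1045]
cuprim top [0.5867 0.0428 0.0985]
notch top [ 0.5692 -0.0754  0.0845]
pinout top [ 0.4925 -0.0177  0.0775]
hub side [ 0.5823 -0.0181  0.1045]
cuprim side [0.5901 0.0287 0.0985]
notch side [ 0.5708 -0.0869  0.0845]
[ 0.19589913 -0.59348095  0.23131993] [[0.95, 0.313, 0.0], [0.313, -0.95, -0.0], [0.0, 0.0, -1.0]] 0.9989559573930186
[ 569.  -479.3   11.3]
[[0.31, -0.95, 0.0], [-0.9, -0.3, 0.3], [-0.29, -0.1, -0.95]] [ 0.27  -0.568  0.373]
```

```bash
python3 -m handwheel '[[[0,0,-30],[0,0,0],-1],[[487,-443,-30],[0,0,0],-1],[[487,-443,-30],[0,0,0],-1],[[487,-443,-30],[0,0,0],-1],[[487,-443,-30],[0,0,0],-1],[[487,-443,-30],[0,0,0],-1],[[487,-443,-30],[0,0,0],-1],[[487,-443,-30],[0,0,0],-1],[[487,-443,-30],[0,0,0],-1],[[487,-443,-30],[0,0,0],-1]]' 40
```

```text
t: 2.25
position: [0.4734, -0.1019, 0.2617]
tool_rot: [3.101, 0.498, 0.002]
ft_force: [0.3, -0.7, -0.2]
finger_gap: 0.001
```

```bash
python3 -m handwheel '[[[70,-63,0],[0,0,0],-1],[[70,-63,0],[0,0,0],-1],[[70,-63,0],[0,0,0],-1],[[70,-63,0],[0,0,0],-1]]'; python3 - <<'E'
from h import *
c='wrist'; im,d=snapshot(c); cv2.imwrite('pics/w1.png',im)
for n,z in [('spindle_axis',.0785),('pin',.0775),('notch',.0845),('finger_cup',.0845)]:
    for r in finder.place_of(c,n)[:2]:
        u=r['at']; dd=d[int(u[1]),int(u[0])]; print(n,round(r['p'],2),np.round(u),np.round(at_z(c,u,z),4),np.round(at_depth(c,u,dd),4))
s=arm.state();print(s['t'],s['position'])
E
```

```text
t: 2.75
position: [0.5187, -0.0223, 0.2612]
tool_rot: [3.101, 0.499, -0.001]
ft_force: [-0.0, -0.1, -0.5]
finger_gap: -0.001
spindle_axis 0.72 [314. 122.] [0.5832 0.0024 0.0785] [0.584  0.0023 0.1063]
pin 0.57 [306. 187.] [ 0.5073 -0.0129  0.0775] [ 0.5089 -0.0126  0.0835]
pin 0.34 [278. 105.] [0.5882 0.0457 0.0775] [0.5883 0.0446 0.0853]
notch 0.62 [374. 153.] [ 0.5723 -0.0744  0.0845] [ 0.5709 -0.08    0.0612]
finger_cup 0.66 [278. 103.] [0.5906 0.046  0.0845] [0.5906 0.0462 0.0834]
3.0 [ 0.51879372 -0.02294308  0.26137061]
```

View pics/w1.png

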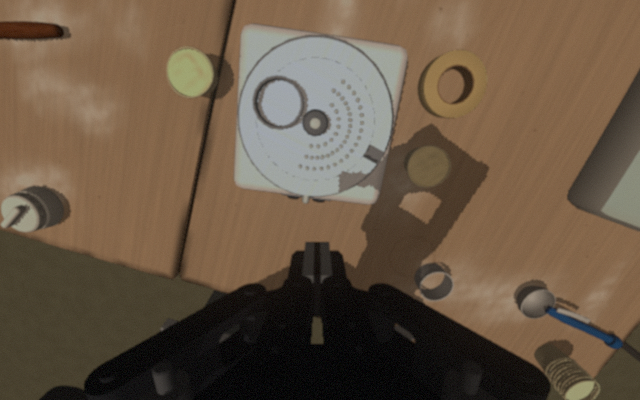

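The wrist view shows the cup at (278,103), the hub at (314,122), the notch at (374,153) and the pin end at (306,198). Cup to notch measures 121.8 mm (122 expected), and pin to axis measures 78 mm as expected. The axis is at about (0.584, 0.0026) and the turn needed is about −70°.

```bash
python3 -m handwheel '[[[45,-21,60],[0,0,0],-1],[[90,-43,110],[0,0,0],-1],[[90,-43,145],[0,0,0],-1],[[90,-43,155],[0,0,0],-1],[[90,-43,155],[0,0,0],-1],[[90,-43,160],[0,0,0],-1],[[90,-43,164],[0,0,0],-1],[[90,-43,168],[0,0,0],-1],[[90,-43,171],[0,0,0],-1],[[90,-43,171],[0,0,0],-1]]'; python3 - <<'E'
from h import *
c='wrist'; im,d=snapshot(c); cv2.imwrite('pics/w2.png',im)
print(arm.state()['position'],arm.state()['ft_force'])
E
```

```text
t: 4.25
position: [0.5909, 0.0472, 0.0901]
tool_rot: [-3.102, -0.499, 0.001]
ft_force: [0.6, -0.0, -0.3]
finger_gap: 0.003
[0.59104613 0.04720925 0.09019771] [ 1.08746607 -0.04206535  0.03818309]
```

View pics/w2.png

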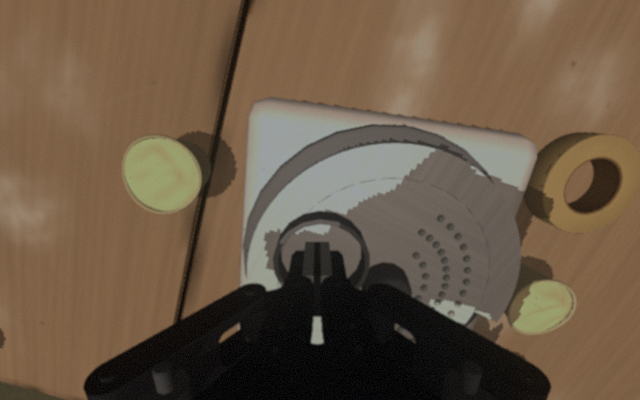

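The fingertips stand inside the cup ring (320,255) without contact force. Next I work out the arc.

```bash
python3 - <<'E'
from h import *
A=np.array([.584,.0026]); p=arm.state()['position']
for a in [74,67,60,52,44,36,28,21,15,15]:
    r=np.deg2rad(a); q=np.array([*(A+.0445*np.array([np.cos(r),np.sin(r)])),.088]); print(a,tool(q-p))
E
```

```text
74 [4.4 3.4 2.2]
67 [8.7 6.7 2.2]
60 [12.5 10.5  2.2]
52 [16.3 15.4  2.2]
44 [19.4 20.8  2.2]
36 [21.7 26.6  2.2]
28 [23.2 32.6  2.2]
21 [23.8 38.   2.2]
15 [23.8 42.7  2.2]
15 [23.8 42.7  2.2]
```

```bash
python3 -m handwheel '[[[4.4,3.4,2],[0,0,0],-1],[[8.7,6.7,2],[0,0,0],-1],[[12.5,10.5,2],[0,0,0],-1],[[16.3,15.4,2],[0,0,0],-1],[[19.4,20.8,2],[0,0,0],-1],[[21.7,26.6,2],[0,0,0],-1],[[23.2,32.6,2],[0,0,0],-1],[[23.8,38,2],[0,0,0],-1],[[23.8,42.7,2],[0,0,0],-1],[[23.8,42.7,2],[0,0,0],-1]]'; cat > look.py <<'E'
from h import *
import sys
print(arm.state()['position'],arm.state()['ft_force'],arm.state()['t'])
zs=float(sys.argv[1]) if len(sys.argv)>1 else 0
for c in ['wrist','top','side']:
    im,d=snapshot(c); cv2.imwrite(f'pics/{c}_{arm.state()["t"]:.2f}.png',im)
    for n,z in [('spindle_axis',.0785-zs),('pin',.0775),('notch',.0845-zs),('finger_cup',.0845-zs)]:
        for r in finder.place_of(c,n)[:1]:
            u=r['at']; q=at_z(c,u,z); v=q[:2]-[.584,.0026]; print(c,n,round(r['p'],2),np.round(u),np.round(q,4),'r',np.hypot(*v).round(4),'ang',np.rad2deg(np.arctan2(v[1],v[0])).round(1))
E
python3 look.py; ls -t pics|head -3
```

```text
t: 5.55
position: [0.6267, 0.0138, 0.0881]
tool_rot: [-3.102, -0.498, 0.001]
ft_force: [-2.6, 0.8, 0.2]
finger_gap: -0.004
[0.62674096 0.01377241 0.08813787] [-2.62868381  0.81289573  0.17501619] 5.55
wrist spindle_axis 0.97 [316. 309.] [0.5843 0.0013 0.0785] r 0.0013 ang -77.8
wrist finger_cup 0.66 [298. 256.] [0.621  0.0247 0.0845] r 0.0431 ang 30.8
side spindle_axis 0.87 [340. 211.] [ 0.5783 -0.011   0.0785] r 0.0147 ang -113.0
side pin 0.61 [310. 212.] [ 0.5057 -0.0152  0.0775] r 0.0803 ang -167.2
side notch 0.7 [314. 215.] [ 0.515  -0.0433  0.0845] r 0.0828 ang -146.4
side finger_cup 0.57 [357. 204.] [0.6213 0.0143 0.0845] r 0.0391 ang 17.4
side_6.10.png
top_5.85.png
wrist_5.60.png
```

```bash
python3 - <<'E'
from h import *
A=np.array([.584,.0026]); p=arm.state()['position']
for a in [10,5,1,1]:
    r=np.deg2rad(a); q=np.array([*(A+.0445*np.array([np.cos(r),np.sin(r)])),.088]); print(a,tool(q-p))
E
```

```text
10 [-0.5  3.8  0.3]
5 [-1.3  7.6  0.3]
1 [-2.1 10.6  0.3]
1 [-2.1 10.6  0.3]
```

```bash
python3 -m handwheel '[[[1.3,3.5,0],[0,0,0],-1],[[0.5,7.4,0],[0,0,0],-1],[[-0.6,10.4,0],[0,0,0],-1],[[-0.6,10.4,0],[0,0,0],-1]]'; python3 look.py;  ls -t pics|head -3
```

```text
t: 6.8
position: [0.6299, 0.0041, 0.0884]
tool_rot: [-3.102, -0.498, -0.0]
ft_force: [-3.5, 1.0, 0.9]
finger_gap: -0.001
[0.62989823 0.00405448 0.08840755] [-3.46284099  0.99455669  0.9437331 ] 6.8
wrist finger_cup 0.78 [298. 252.] [0.6268 0.0154 0.0845] r 0.0447 ang 16.7
side spindle_axis 0.68 [312. 212.] [ 0.5127 -0.0172  0.0785] r 0.074 ang -164.5
side pin 0.45 [310. 215.] [ 0.5062 -0.0299  0.0775] r 0.0844 ang -157.3
side notch 0.95 [308. 210.] [ 0.5014 -0.021   0.0845] r 0.0859 ang -164.0
side finger_cup 0.59 [358. 207.] [ 0.6221 -0.0031  0.0845] r 0.0385 ang -8.4
side_7.35.png
top_7.10.png
wrist_6.85.png
```

```bash
python3 - <<'E'
import cv2,numpy as np
b=cv2.imread('pics/side_7.35.png')[180:250,280:390]; a=cv2.imread('pics/top_7.10.png')[145:225,295:395]; w=cv2.imread('pics/wrist_6.85.png')
f=lambda x:cv2.resize(x,(400,290),interpolation=cv2.INTER_CUBIC)
cv2.imwrite('pics/c.png',np.vstack([np.hstack([f(b),f(a)]),np.hstack([f(w[200:400,200:460]),f(w)])]))
E
```

```text
(no output)
```

View pics/c.png

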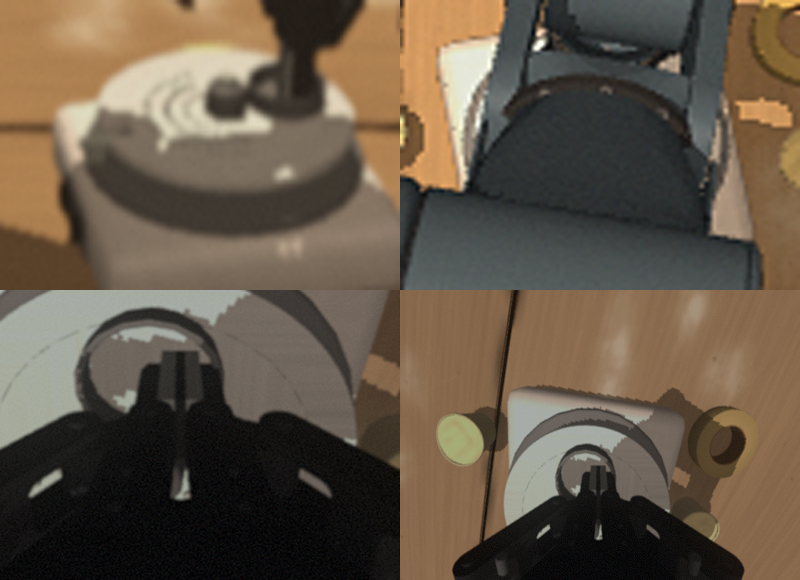

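The side crop shows the notch near the pin, in gripper shadow at about (100,145), and the wrist crop shows the finger leading the cup. I turn about 5° more, then lift out to measure clearly.

```bash
python3 -m handwheel '[[[-0.6,1.9,0],[0,0,0],-1],[[-1.3,3.8,0],[0,0,0],-1],[[-1.3,3.8,0],[0,0,0],-1],[[0,-3,0],[0,0,0],-1],[[0,-3,-40],[0,0,0],-1],[[-40,-6,-90],[0,0,0],-1],[[-80,-9,-140],[0,0,0],-1],[[-114,-10,-173],[0,0,0],-1],[[-114,-10,-173],[0,0,0],-1],[[-114,-10,-173],[0,0,0],-1]]'; python3 look.py; ls -t pics|head -3;python3 - <<'E'
import cv2,glob,os
w=cv2.imread(max(glob.glob('pics/wrist_*'),key=os.path.getmtime))
cv2.imwrite('pics/d.png',cv2.resize(w[20:220,210:430],(660,600),interpolation=cv2.INTER_CUBIC))
E
```

```text
t: 8.8
position: [0.5197, -0.0225, 0.2615]
tool_rot: [3.101, 0.498, 0.004]
ft_force: [0.6, 0.0, 0.1]
finger_gap: -0.0
[ 0.51965467 -0.02245102  0.26151001] [0.55477195 0.02263189 0.07660963] 8.8
wrist spindle_axis 0.81 [313. 123.] [0.5825 0.004  0.0785] r 0.0021 ang 137.2
wrist pin 0.54 [305. 191.] [ 0.5032 -0.0109  0.0775] r 0.0819 ang -170.5
wrist notch 0.6 [305. 186.] [ 0.5102 -0.0094  0.0845] r 0.0747 ang -170.8
wrist finger_cup 0.94 [317.  81.] [0.6237 0.0136 0.0845] r 0.0412 ang 15.6
top spindle_axis 0.91 [342. 186.] [0.5748 0.0067 0.0785] r 0.0101 ang 156.1
top pin 0.4 [349. 211.] [ 0.5043 -0.0143  0.0775] r 0.0814 ang -168.1
top notch 0.63 [348. 211.] [ 0.503  -0.0116  0.0845] r 0.0823 ang -170.0
top finger_cup 0.65 [343. 167.] [0.6269 0.0053 0.0845] r 0.043 ang 3.6
side spindle_axis 0.68 [340. 210.] [ 0.578  -0.0062  0.0785] r 0.0107 ang -124.2
side pin 0.52 [312. 213.] [ 0.5122 -0.0183  0.0775] r 0.0748 ang -163.8
side notch 0.7 [308. 210.] [ 0.5019 -0.021   0.0845] r 0.0854 ang -163.9
side finger_cup 0.77 [359. 204.] [0.6261 0.0099 0.0845] r 0.0427 ang 9.8
side_9.35.png
top_9.10.png
wrist_8.85.png
```

View pics/d.png

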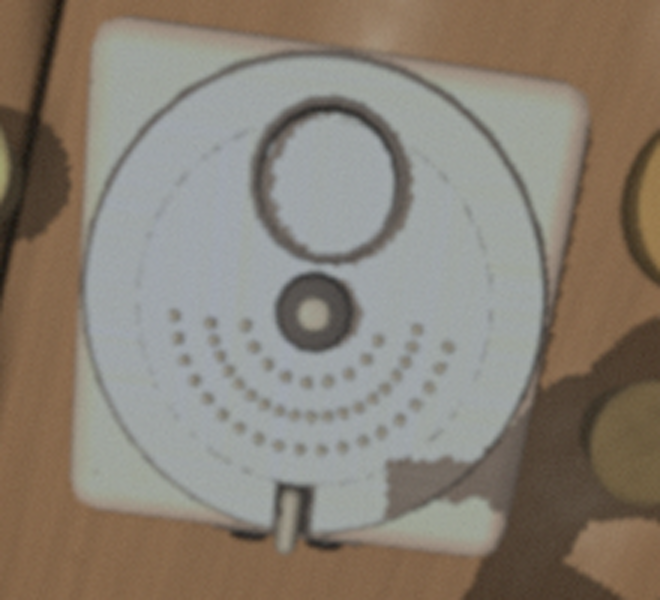

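The notch is over the pin: notch at about (293,495) and pin from (293,495) to (288,550). The pin sits slightly left of the notch's middle, so I zoom in.

```bash
python3 - <<'E'
import cv2
w=cv2.imread('pics/wrist_8.85.png')
cv2.imwrite('pics/e.png',cv2.resize(w[170:212,280:336],(784,588),interpolation=cv2.INTER_CUBIC))
E
```

```text
(no output)
```

View pics/e.png

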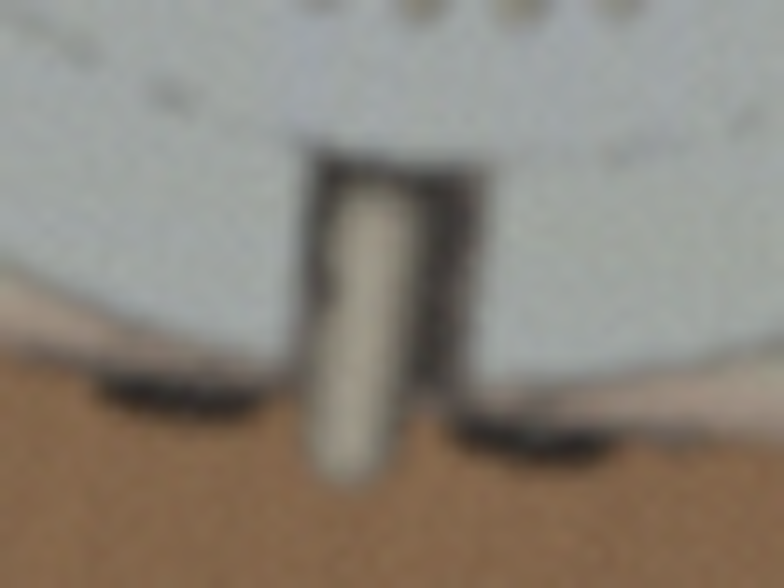

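At r≈78 mm (row 270) the notch spans 303–482 and the pin 322–415. The disc therefore needs about 2.6 mm (1.9°) more, clockwise. I re-enter the cup, push 1.4 mm past the last contact, then ease off.

```bash
python3 -m handwheel '[[[50,2,50],[0,0,0],-1],[[100,4,100],[0,0,0],-1],[[114,4,135],[0,0,0],-1],[[114,4,155],[0,0,0],-1],[[114,4,165],[0,0,0],-1],[[114,4,173],[0,0,0],-1],[[113,10,173],[0,0,0],-1],[[112,13.5,173],[0,0,0],-1],[[112.2,15.2,173],[0,0,0],-1],[[112.2,15.2,173],[0,0,0],-1]]'; python3 look.py | grep -E 'cup|\['
```

```text
t: 10.8
position: [0.6297, -0.0015, 0.0889]
tool_rot: [-3.102, -0.498, -0.001]
ft_force: [0.0, 1.7, 2.2]
finger_gap: 0.001
[ 0.62971192 -0.00148214  0.0889434 ] [0.00221926 1.67011036 2.19206719] 10.8
wrist finger_cup 0.57 [297. 249.] [0.6285 0.0109 0.0845] r 0.0453 ang 10.5
top notch 0.29 [430. 251.] [ 0.3981 -0.2364  0.0845] r 0.3028 ang -127.9
side spindle_axis 0.81 [341. 209.] [5.822e-01 1.000e-04 7.850e-02] r 0.0031 ang -124.9
side pin 0.36 [312. 212.] [ 0.5126 -0.0142  0.0775] r 0.0734 ang -166.8
side notch 0.62 [309. 211.] [ 0.5039 -0.0251  0.0845] r 0.0848 ang -160.9
```

```bash
python3 -m handwheel '[[[0,-4,0],[0,0,0],-1],[[0,-4,3],[0,0,0],-1],[[0,-4,5],[0,0,0],-1],[[0,-4,7],[0,0,0],-1],[[0,-4,8],[0,0,0],-1],[[0,-4,8],[0,0,0],-1]]'
```

```text
t: 12.3
position: [0.6284, 0.0023, 0.0813]
tool_rot: [3.102, 0.499, 0.0]
ft_force: [-1.5, 1.7, 8.1]
finger_gap: -0.001
```

It has gone 3 mm down at about 9 N, so it is past the pin. I keep pressing.

```bash
python3 -m handwheel '[[[0,0,3],[0,0,0],-1],[[0,0,5],[0,0,0],-1],[[0,0,7],[0,0,0],-1],[[0,0,8],[0,0,0],-1],[[0,0,9],[0,0,0],-1],[[0,0,9],[0,0,0],-1]]'
```

```text
t: 13.05
position: [0.6285, 0.0023, 0.0736]
tool_rot: [3.101, 0.499, 0.0]
ft_force: [-3.5, 0.3, 12.7]
finger_gap: 0.004
```

```bash
python3 -m handwheel '[[[0,0,2],[0,0,0],-1],[[0,0,3.5],[0,0,0],-1],[[0,0,3.5],[0,0,0],-1]]'
```

```text
t: 13.42
position: [0.6286, 0.0023, 0.0726]
tool_rot: [3.101, 0.499, 0.001]
ft_force: [-6.7, 0.8, 27.5]
finger_gap: 0.001
```

The force is now rising steeply (27 N) with little further travel, so the disc is on its stop. I withdraw straight up and check.

```bash
python3 -m handwheel '[[[0,0,-4],[0,0,0],-1],[[0,0,-15],[0,0,0],-1],[[0,0,-50],[0,0,0],-1],[[-40,-8,-100],[0,0,0],-1],[[-80,-12,-150],[0,0,0],-1],[[-114,-14,-189],[0,0,0],-1],[[-114,-14,-189],[0,0,0],-1],[[-114,-14,-189],[0,0,0],-1]]'; python3 look.py 0.010; python3 - <<'E'
from h import *
import glob,os
g=lambda c:cv2.imread(max(glob.glob(f'pics/{c}_*'),key=os.path.getmtime))
f=lambda x:cv2.resize(x,(400,400),interpolation=cv2.INTER_CUBIC)
cv2.imwrite('pics/f.png',np.hstack([f(g('wrist')[20:220,210:410]),f(g('side')[170:270,280:380])]))
_,d=snapshot('wrist')
# disc top height samples (world) around the disc
o=[]
for v in range(40,200,4):
    for u in range(240,400,4):
        if d[v,u]>0:
            q=at_depth('wrist',(u,v),float(d[v,u])); r=np.hypot(q[0]-.584,q[1]-.0026)
            if .072<r<.08: o.append(q[2])
print('disc top z',np.median(o),len(o))
for c in ['top']:
  for n in ['dessert_cup_a','tape_roll','flour_shaker','ring_cutter_0']:
    for r in finder.place_of(c,n)[:2]: print(n,round(r['p'],2),np.round(at_z(c,r['at'],0),3))
E
```

```text
t: 14.42
position: [0.5162, -0.0202, 0.2565]
tool_rot: [3.102, 0.498, 0.001]
ft_force: [-0.5, -0.1, 0.1]
finger_gap: -0.001
[ 0.51621633 -0.02021779  0.25646103] [-0.53936029 -0.05158799  0.08890767] 14.425
wrist spindle_axis 0.84 [321. 122.] [ 0.5829 -0.0017  0.0685] r 0.0044 ang -104.4
wrist pin 0.42 [308. 189.] [ 0.505  -0.012   0.0775] r 0.0804 ang -169.5
wrist notch 0.96 [307. 184.] [ 0.5094 -0.0092  0.0745] r 0.0755 ang -171.0
wrist finger_cup 0.98 [322.  79.] [0.6254 0.0118 0.0745] r 0.0424 ang 12.5
top spindle_axis 0.76 [340. 186.] [0.5766 0.0132 0.0685] r 0.0129 ang 125.2
top pin 0.44 [348. 212.] [ 0.5012 -0.0093  0.0775] r 0.0837 ang -171.8
top notch 0.83 [346. 212.] [ 0.5029 -0.0067  0.0745] r 0.0817 ang -173.4
top finger_cup 0.57 [341. 168.] [0.6265 0.0104 0.0745] r 0.0432 ang 10.4
side spindle_axis 0.8 [338. 210.] [0.5771 0.0123 0.0685] r 0.0119 ang 125.7
side pin 0.62 [313. 213.] [ 0.513  -0.0214  0.0775] r 0.0749 ang -161.3
side notch 0.66 [344. 277.] [ 0.5609 -0.2686  0.0745] r 0.2722 ang -94.9
side finger_cup 0.79 [360. 209.] [0.6298 0.0055 0.0745] r 0.0459 ang 3.6
disc top z 0.07372386736332881 198
dessert_cup_a 0.56 [0.59  0.171 0.   ]
dessert_cup_a 0.4 [ 0.579 -0.166  0.   ]
tape_roll 0.79 [ 0.688 -0.164  0.   ]
ring_cutter_0 0.68 [ 0.399 -0.267  0.   ]
ring_cutter_0 0.65 [ 0.333 -0.235  0.   ]
```

View pics/f.png

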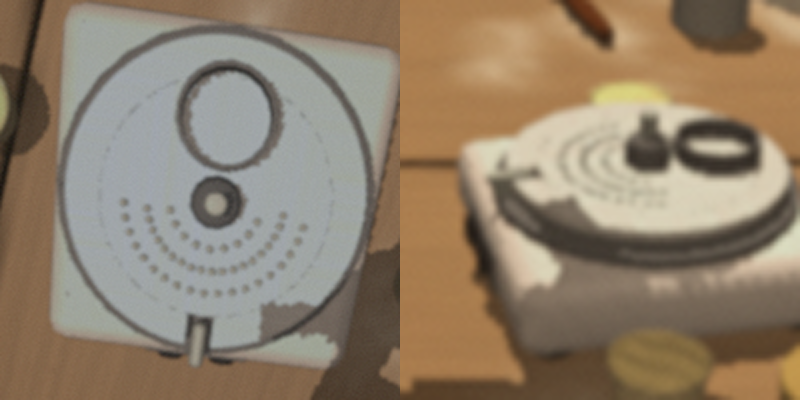

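The disc sits low and level on the base, with the pin standing in the notch (wrist crop 198,340). Its top face measures 73.7 mm, against 74.5 mm expected when home. The arm is clear.

```bash
python3 -c "
from workcell import arm
print(arm.sign_off())"
```

```text
the job is handed in; nothing more can be done
None
```

The disc is turned onto its pin and pressed fully home. The hand is clear and the job is handed in, about 15 s into the 45 s allowed.

- **What I did:** With closed fingertips in the finger cup I turned the disc about 70° clockwise. I lifted out to look, found the notch still about 2 mm off the pin's middle, and went back in to correct it. I then pressed the disc down and withdrew straight up.
- **Pressing:** The disc slid down at about 8–13 N. The force then rose to 27 N within 1 mm, which is the stop.
- **Last checks:** The disc's top face measured 73.7 mm above the worktop (74.5 mm expected when home, calibration good to about 2 mm). The last picture shows the pin in the notch and the disc level. The wrist force was about zero.
- **Other things on the worktop:** The dessert cups, tape roll and ring cutters were found where they started, within about 14 mm at worst (the tape roll), which I put down to network noise because nothing went near them.
- **Failed or disagreeing checks:** The last top-camera search did not report the flour shaker, though the arm never went near where it stood. The side and top networks' spindle and cup points differed by about 1 cm from the wrist camera's. I relied on the wrist view, which matched the given sizes.

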